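# Secure a drying arm's pivot pin with washer and spring cotter

### The job

Secure the swing-out drying arm on its pivot pin: drop the steel washer over the pin so that it lies flat on the arm's eye, then push the spring cotter's straight leg through the pin's cross hole until its bow snaps over the pin, and let go. Feel for the hole and never force the cotter against the pin or wrench its bow open; leave the bowl, basket, spray bottle and scraper where they stand.

Things in the scene. Friction and masses are not known exactly. Their poses are not given: they have to be found in the camera images.
- bracket: Galvanised pivot bracket bolted to the shelf: base plate 110 (x) x 76 x 6 mm, four bolt heads up to 15 mm high, a 36 mm boss up to 41 mm above the shelf. The drying arm's eye (aluminium, 40 mm diameter) sits on the boss from 41 to 65 mm; a 20 mm steel pivot pin stands up out of the eye. Origin: on the shelf under the pin's axis; z up.
- hole_low (a point): On the pin's axis, 75 mm above the shelf. The pin, screwed in by hand, is NOT measured: its cross hole's centre is 0 to 14 mm above this point, and its line is turned up to 0.5 rad either way from x (axes as the bracket's). Bore 7 mm, mouths 8 mm. The pin's flat top (13 mm wide, tapering out to 20 mm over 4 mm) is 16 mm above the hole's centre. A leg in the hole can turn the stiff pin.
- pin_axis (a point): On the pin's axis at the top face of the arm's eye, 65 mm above the shelf, where the washer's underside must come to lie. Axes as the bracket's. It does not tell the pin's height.
- dry_arm (a joint): Angle (rad) of the drying arm about the pin: at 0 its 22 mm tube, centred 53 mm above the shelf and reaching 282 mm from the pin, points along the bracket's +x; starts within 0.2 either way, grows anticlockwise from above; stays where it is left.
- washer: Flat steel washer lying on the shelf, 44 mm outside diameter, 24 mm bore, 6 mm thick, about 50 g. Origin: centre of its underside; z is its axis.
- clip: Spring cotter (R-clip) of round 5 mm zinc-plated wire, 45 g, lying flat on the shelf. Its head is an oblong eye wound of two turns, 43 mm long (x), 23 mm across its straight sides, 10 mm high: grip it across y. Origin: centre of the eye on its underside; z up; x points the way the straight leg points. The leg's centre line lies at y = -9 mm, z = 2.5 mm. 
- leg_tip (a point): Square-cut end of the clip's straight leg: clip x = 80, y = -9, z = 2.5 mm. Axes as the clip's.
- clip_seat (a point): On the straight leg's centre line abreast of the hollow in the bow: clip x = 45, y = -9, z = 2.5 mm. It lies on the pin's axis when the cotter is home. Axes as the clip's.
- bow (a joint): The bow is the waved leg on the +y side, in the leg's plane, springing about the eye's centre. Its necks (clip x = 30 and 60 mm) are 6.5 mm from the leg's line, the hollow between takes the pin; flared end at x = 71, 17.5 mm off. Value: rad sprung open, 0 at rest, 0.07 to 0.1 as the neck rides over the pin, near 0 once snapped over. Snapping over takes a push of 5 to 10 N.
- bowl: Stainless steel bowl, 170 mm across, 65 mm high. Origin: centre of its underside.
- basket: Green plastic basket with clothes pegs, 180 x 120 x 89 mm. Origin: centre of its underside.
- spray: Lavender spray bottle with a press button, 62 mm across, 180 mm high. Origin: centre of its underside.
- scraper: Black hard silicone scraper lying flat, 155 mm long, 110 mm wide at the blade, up to 14 mm thick. Origin: on the underside, 82 mm from the handle's end; x points to the blade.

How it is judged:
By the outcome, as a careful person would: the job done as asked, in the order asked, and still so for the second after the job is handed in, with the robot touching nothing.
It also fails if it takes over 70 s, if anything falls off the work surface, if the arm or the gripper's body presses on something with over 40 N, if the wrist force passes 120 N, or if a joint passes its speed limit or range.

### The arm

A 6-joint arm with a two-finger parallel gripper is mounted at the origin on the work surface. World frame = base frame: x ahead of the robot, y to its left, z up, the work surface at z = 0. Lengths are in mm, angles in degrees, forces in N, time in s.
With the tool pointing down it reaches from about 350 to 725 mm from the base axis. Payload 6 kg.
Tool frame: the origin (TCP) lies on the centre line of the jaws, within the pads' length; the fingertips stand 22 mm ahead of it and the grasp point (between the pads) lies 3 mm ahead of it; z points along the fingers, y is the line along which they close (so a half turn about z gives the same grasp; the last joint's range is limited). The gripper opens to 85 mm and grips with 20 to 120 N. Pads are 22 mm wide; open, the fingers measure 114 mm over their backs; the gripper's body (76 mm by 85 mm) begins 54 mm behind the grasp point. The pads swing forward as they close: fully open they stand 13 mm farther back than shut.
Start: joints at [-52.729, 2.303, 4.859, 0, -92.561, -19.12], TCP at [186.926, -570.118, 253.261] pointing down, gripper open.
Joint ranges: [-146.85, 146.85], [-73.84, 115.35], [-62.03, 85.46], [-188.31, 113.3], [-161.28, -10.13], [-171.36, 171.36]. Speed limits (degrees/s): [147.25, 147.25, 172.46, 180, 180, 180].

### API

Orientations are given as [roll, pitch, yaw] about the fixed x, y, z axes, in that order (R = Rz(yaw) Ry(pitch) Rx(roll)).
In Python, from rig import r gives the robot as it stands.
- The arm moves only by the shell command python3 -m pendant 'ROWS'. ROWS is JSON, a list of rows, each a list of 3 entries, a list of its own where there are three numbers: the turn, a rotation vector about the tool's x, y, z in rad, then the shift along the tool's x, y, z in mm, then the closure in counts, from 0 (fully open) to 255 (shut). In form: [[[wx, wy, wz], [dx, dy, dz], hand], ...]. A call has 1 to 8 rows; each row is the pose to reach, as a shift and turn from the pose commanded when the call began, along the tool's axes at that moment; what a row does not reach only later rows make up. A row lasts 1/12 s, in which the tool goes at most 41.7 mm and 7.16 degrees, less where a joint would pass 70% of its speed; a pose out of reach is approached as far as the arm can. A call with a gripper value outside its range is refused whole. The fingers move at their own pace and stop on an object; the grip force is fixed at half the most. Time passes only in rows, so rows that repeat a pose let the fingers close. It gives the time, the measured TCP pose, the force, the opening and the grip force at its end, in the units of the state.
- r.get_obs(): the state, without advancing time (a new reading comes with each control period).
- r.capture(name): name is "scene" or "top"; returns a dict with "image" (384x512x3 uint8, blue, green, red), "z_map" (384x512 float32, mm along the optical axis (not along the pixel's ray), 0 where there is no reading), "vfov" (degrees; the focal length in pixels is half the picture's height over the tangent of half this angle, whatever the lens; pixels are square), "cx", "cy" (the principal point, pixels), "R" (3x3) and "t" (3): a world point X has camera coordinates R X + t. Camera axes: x right, y down, z forward; pixel columns grow to the right and rows downward; lengths in mm; the calibration is good to about 2 mm. A picture is of the moment at which its call begins.
- r.close_job(): hands the job in; it is judged then, once.
The state is a dict: "time_s": time; "qpos": joint angles; "qvel": joint speeds; "tau": joint torques, N m; "tcp_pos": TCP position; "tcp_rot": TCP orientation; "force": force on the tool from outside, world axes, zero at the start; "wrist_torque": the same for the moment, N m; "width": opening from 0.0 (shut) to 1.0 (fully open); "gripper_force": force on a finger pad.
Only numpy, scipy, OpenCV 4.12 (cv2) and the standard library are available. Lean on these libraries where they do the work, as an engineer would, in place of code of your own. Each camera call takes 0.05 s, during which the arm holds its last target. There are 200 camera calls.

## Working session

There is one attempt and no reset: what is moved stays moved. The work goes in short steps, Python scripts to look and compute and a shell command to move; the robot and the scene stay as the last step left them, time stands still between calls to the robot, and variables do not carry over. Pictures are saved under pics/ and viewed, at most 10 in all, crops included, and the job is handed in when it is done.

```bash
mkdir -p pics; ls; cat > h.py <<'E'
import numpy as np, cv2
from rig import r
def cap(n):
    c=r.capture(n); c['f']=c['image'].shape[0]/2/np.tan(np.radians(c['vfov']/2)); return c
def pts(c):
    z=c['z_map']; v,u=np.mgrid[:z.shape[0],:z.shape[1]]
    P=np.stack([(u-c['cx'])/c['f']*z,(v-c['cy'])/c['f']*z,z],-1)
    return (P-c['t'])@c['R']
E
python3 - <<'E'
from h import *
o=r.get_obs(); print(o)
for n in ['scene','top']:
    c=cap(n); np.savez(f'{n}.npz',**c); cv2.imwrite(f'pics/{n}0.png',c['image']); print(n,c['f'],c['cx'],c['cy'],c['R'],c['t'])
a=np.vstack
E
```

```text
pics
{'time_s': 0.0, 'qpos': array([-5.27299564e+01,  2.33933837e+00,  4.80374953e+00, -2.61326571e-02,
       -9.25629517e+01, -1.91201696e+01]), 'qvel': array([ 0.00458799,  0.05570969, -0.11541039,  0.07555867, -0.0418296 ,
       -0.05991704]), 'tau': array([-2.63149523e-04, -3.68202710e+01,  3.47408581e+01,  6.93216830e+00,
       -5.40220251e-03, -2.61370207e-05]), 'tcp_pos': array([ 186.89765308, -569.84647915,  252.28725238]), 'tcp_rot': array([ 1.79898344e+02, -7.60871066e-03, -1.61848973e+02]), 'force': array([ 0.82966009,  0.0010271 , -0.91867545]), 'wrist_torque': array([-0.02329968, -0.01665888,  0.02310365]), 'gripper_force': 0.0, 'width': 0.9986486475075255}
scene 377.61679488081717 256.7212631806135 194.05212490356718 [[-0.07149935  0.99741875 -0.00660942]
 [ 0.67980454  0.04388023 -0.73207944]
 [-0.72989974 -0.05683632 -0.68118721]] [  52.89603847 -314.72912944 1439.72661214]
top 368.5237091359448 255.05662790954992 181.50048438150395 [[ 0.00517546 -0.99968651  0.02449683]
 [-0.99230846 -0.00816407 -0.12352035]
 [ 0.12368162 -0.02366914 -0.99203963]] [-20.86043689 583.20657881 960.56261252]
```

View pics/top0.png

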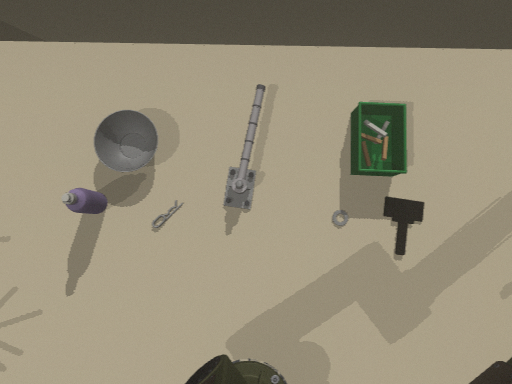

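View pics/scene0.png

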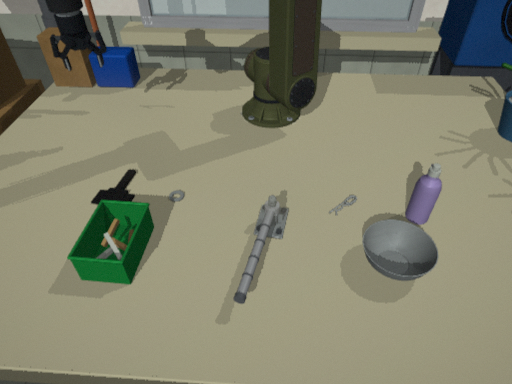

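The top view shows the bracket pin at about (240,185) with the arm running up to (260,88). The washer is at (341,218), and the clip has its eye at (159,222) with the legs towards (181,203). The spray bottle and bowl are on the left, the basket and scraper on the right.

```bash
cat >> h.py <<'E'
def plane(c,uv,z):
    uv=np.atleast_2d(uv).astype(float); d=np.c_[(uv[:,0]-c['cx'])/c['f'],(uv[:,1]-c['cy'])/c['f'],np.ones(len(uv))]@c['R']
    o=-c['R'].T@c['t']; return o+d*((z-o[2])/d[:,2])[:,None]
def ortho(c,x0,y0,z,size=100,s=4):
    # rectified view of plane z: image up=+x, left=+y, s px/mm
    n=size*s; v,u=np.mgrid[:n,:n]; X=np.stack([x0+(n/2-v)/s,y0+(n/2-u)/s,np.full(u.shape,float(z))],-1)
    q=X@c['R'].T+c['t']; m=(q[...,:2]/q[...,2:]*c['f']+[c['cx'],c['cy']]).astype(np.float32)
    return cv2.remap(c['image'],m[...,0],m[...,1],cv2.INTER_CUBIC)
E
python3 - <<'E'
from h import *
c=cap('top'); s=cap('scene')
p=dict(pin=((240,184),80),clip=((167,215),5),wash=((341,218),6))
rows=[]
for k,(uv,z) in p.items():
    X=plane(c,uv,z)[0]; print(k,X.round(1))
    x,y=np.round(X[:2]); rows.append(np.vstack([ortho(q,x,y,z,120,2) for q in (c,s)])); print('center',x,y)
cv2.imwrite('pics/m1.png',np.hstack(rows))
for q,n in ((c,'top'),(s,'scene')):
    P=pts(q); v=q['z_map']>0
    for k,(uv,z) in p.items():
        X=plane(c,uv,z)[0]; m=v&(np.hypot(P[...,0]-X[0],P[...,1]-X[1])<60)&(P[...,2]>-30); Z=P[m]
        print(n,k,len(Z),'shelf',np.median(Z[:,2]).round(1),'max',Z[:,2].max().round(1),'top pts',Z[Z[:,2]>Z[:,2].max()-5].mean(0).round(1))
E
```

```text
pin [571.1  22.9  80. ]
center 571.0 23.0
clip [492.6 223.5   5. ]
center 493.0 224.0
wash [ 487.2 -256.4    6. ]
center 487.0 -256.0
top pin 1464 shelf 6.2 max 96.0 top pts [569.3  24.6  93. ]
top clip 1499 shelf 0.1 max 14.0 top pts [477.5 242.9  10.8]
top wash 1450 shelf 0.4 max 11.5 top pts [ 491.5 -254.3    7.8]
scene pin 1113 shelf 6.8 max 94.4 top pts [574.4  27.   91.7]
scene clip 994 shelf -0.3 max 12.1 top pts [482.1 243.7   9. ]
scene wash 905 shelf -0.2 max 7.7 top pts [ 491.3 -253.7    5. ]
```

View pics/m1.png

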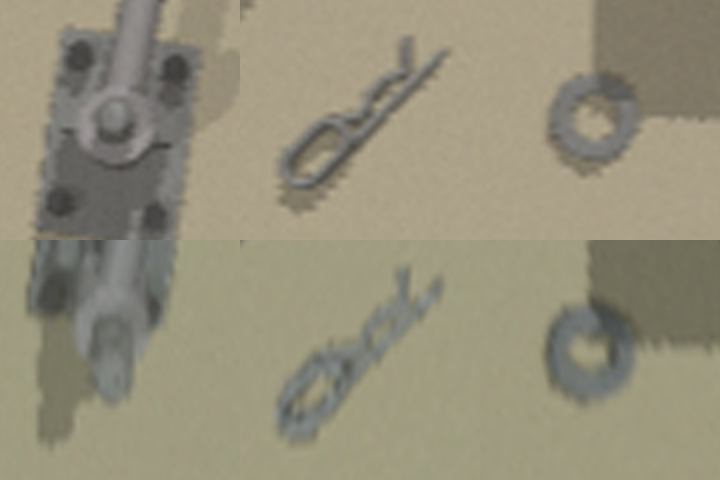

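The montage shows the clip flat with its eye lower left and its leg pointing up-right at a yaw of about -45°. The washer is whole at about (490,-252), and the pin is at about (570,24) with the arm about -12° from +x. Next I'll average frames around the pin to look for its hole, and work out the first move.

```bash
cat >> h.py <<'E'
from scipy.spatial.transform import Rotation as Ro
def go(x,y,z,yaw):
    "turn/shift in tool axes from measured pose to target (tool down)"
    o=r.get_obs(); A=Ro.from_euler('xyz',o['tcp_rot'],degrees=True); B=Ro.from_euler('xyz',[180,0,yaw],degrees=True)
    print('at',o['tcp_pos'].round(1),o['tcp_rot'].round(1),'turn',(A.inv()*B).as_rotvec().round(3),'shift',A.inv().apply(np.array([x,y,z])-o['tcp_pos']).round(1))
def avg(n,k=15):
    C=[cap(n) for _ in range(k)]; c=C[0]; c['image']=np.mean([q['image'] for q in C],0); 
    Z=np.array([q['z_map'] for q in C]); Z[Z==0]=np.nan; c['z_map']=np.nan_to_num(np.nanmedian(Z,0)); return c
E
python3 - <<'E'
from h import *
out=[]
for n in ('top','scene'):
    c=avg(n,8); np.savez(n+'_avg.npz',**c)
    X=np.array([572,25,85.]); q=c['R']@X+c['t']; u=(q[:2]/q[2]*c['f']+[c['cx'],c['cy']]).round().astype(int)
    im=c['image'][u[1]-16:u[1]+17,u[0]-16:u[0]+17]; print(n,u,q[2]/c['f'])
    im=np.clip((im-im.min())/(im.max()-im.min())*255,0,255).astype(np.uint8)
    out.append(cv2.resize(im,None,fx=12,fy=12,interpolation=cv2.INTER_CUBIC))
    P=pts(c); 
    m=(np.hypot(P[...,0]-571,P[...,1]-25)<25)&(P[...,2]>55); Z=P[m]
    for lo,hi in ((60,70),(75,85),(85,90),(90,110)): w=Z[(Z[:,2]>lo)&(Z[:,2]<hi)]; print(lo,hi,len(w),w.mean(0).round(1),w.min(0).round(1),w.max(0).round(1))
cv2.imwrite('pics/pin.png',np.hstack(out))
go(490,-252,110,168)
E
```

```text
top [239 183] 2.5680665258622732
60 70 140 [571.4  24.6  64.7] [551.7   7.4  60. ] [594.4  44.1  66.6]
75 85 2 [565.8  16.4  81.1] [563.4  15.1  79. ] [568.2  17.7  83.3]
85 90 10 [567.4  26.1  89.3] [562.2  15.1  87.7] [580.3  33.   89.9]
90 110 37 [570.6  24.8  92.4] [562.2  17.6  90.2] [577.5  33.   94.2]
scene [271 199] 2.549945225362099
60 70 105 [579.5  27.2  64.4] [556.5   7.4  60. ] [595.5  46.3  69.7]
75 85 20 [578.3  25.9  80.1] [573.9  17.5  75.3] [581.2  35.6  84.8]
85 90 15 [578.1  26.6  87.9] [573.   17.4  85.5] [581.9  35.3  89.6]
90 110 25 [573.5  27.4  92. ] [567.9  19.8  90.1] [580.8  35.1  93.4]
at [ 186.9 -570.1  253.3] [ 180.    -0.  -161.8] turn [ 0.    -0.     0.526] shift [-387.1  207.9  143.3]
```

View pics/pin.png

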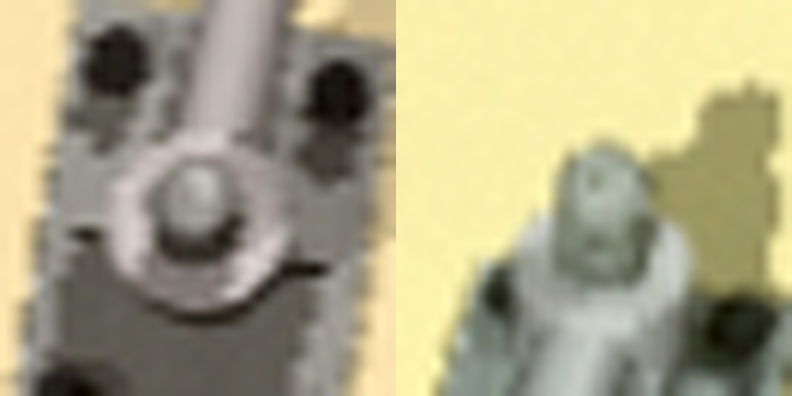

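The crop from the top camera shows the pin's top near (195,195), centred on the eye. The scene crop shows the pin's front face from x≈555 to 650, with a faint dark mouth around (602,245). So the hole is low (pin top ≈93 mm, hole ≈77 mm) and roughly faces the camera. Moving to the washer.

```bash
python3 -m pendant '[[[0,0,0.526],[-387,208,143],120],[[0,0,0.526],[-387,208,143],120],[[0,0,0.526],[-387,208,143],120],[[0,0,0.526],[-387,208,143],120],[[0,0,0.526],[-387,208,143],120],[[0,0,0.526],[-387,208,143],120],[[0,0,0.526],[-387,208,143],120],[[0,0,0.526],[-387,208,143],120]]'
python3 - <<'E'
from h import *
go(490,-252,100,168)
c=dict(np.load('scene_avg.npz')); g=c['image'].sum(2)/3
np.set_printoptions(linewidth=200)
X=np.array([582,25.5,77.]); q=c['R']@X+c['t']; print((q[:2]/q[2]*c['f']+[c['cx'],c['cy']]))
print(g[188:216,262:282].round(0).astype(int))
E
```

```text
time_s: 1.67
tcp_pos: [398.1, -348.0, 154.0]
tcp_rot: [-180.0, 0.1, 168.0]
force: [1.0, -1.6, 0.4]
width: 0.529
gripper_force: 0.0
at [ 398.1 -348.   154. ] [-1.80e+02  1.00e-01  1.68e+02] turn [-0.     0.001  0.   ] shift [-69.9 113.   54. ]
[270.94879355 204.13708583]
[[148 147 148 147 147 147 147 147 147 147 147 147 148 148 147 147 148 148 148 146]
 [146 147 148 148 148 148 147 148 147 148 148 148 148 148 148 147 148 147 148 148]
 [147 147 148 148 147 147 148 147 147 147 147 147 148 148 147 147 147 148 147 137]
 [147 147 148 147 148 147 147 147 148 148 147 148 148 146 148 147 147 148 137 118]
 [148 148 148 147 146 147 147 147 147 147 148 147 147 147 147 147 147 148 123 114]
 [147 147 147 148 148 147 147 147 148 147 148 148 147 147 147 147 148 148 122 115]
 [147 147 147 147 148 147 147 147 147 139 135 140 146 148 147 147 148 137 119 115]
 [148 147 147 147 147 147 148 136 138 127 122 124 132 145 136 134 134 119 114 114]
 [147 147 147 147 148 147 141 116 124 126 126 122 119 127 119 114 115 114 114 114]
 [148 148 148 148 146 147 129 114 124 118 124 128 126 108 109 113 115 114 115 114]
[... 795 characters left out ...]
26 126 133 134 134 129 103  97  98]
 [ 91  73  85 106 119 125 125 128 127 132 134 133 133 132 134 124 112  95  92  80]
 [101  92  88 107 116 123 128 136 138 138 140 139 138 128 126 112 103  90  88  73]
 [104 105  97 109 111 115 123 133 138 140 139 139 136 123 115 110 101  85  79  66]
 [105 107 102 112 103 114 126 132 135 139 131 126 123 120 115 109 100  85  77  67]
 [109 109 105 111 109 120 129 134 137 138 127 116 113 117 114 109  97  84  79  76]
 [113 115 113 105 111 123 131 135 139 133 122 111  98 113 115 106  92  88  84  79]
 [113 117 112 101 115 127 133 136 138 130 118 105 103 115 123 103  96 102 103 100]
 [113 117 105 107 121 129 133 138 137 125 114  97 104 113 120  95 101 112 116 117]]
```

```bash
python3 -m pendant '[[[0,0,0],[-70,113,54],90],[[0,0,0],[-70,113,54],90],[[0,0,0],[-70,113,54],90],[[0,0,0],[-70,113,54],90],[[0,0,0],[-70,113,54],90],[[0,0,0],[-70,113,54],90]]'
python3 - <<'E'
from h import *
a=[]
for n in ('top','scene'):
    c=cap(n); a.append(ortho(c,490,-252,6,160,2))
cv2.imwrite('pics/w.png',np.hstack(a)); go(490,-252,22,168)
E
```

```text
time_s: 2.17
tcp_pos: [489.3, -252.8, 99.6]
tcp_rot: [-180.0, -0.1, 168.1]
force: [-0.2, -0.3, 1.1]
width: 0.646
gripper_force: 0.0
at [ 489.  -254.1  100.8] [-180.    0.  168.] turn [-0.     0.001 -0.   ] shift [-0.5  2.3 78.8]
```

View pics/w.png

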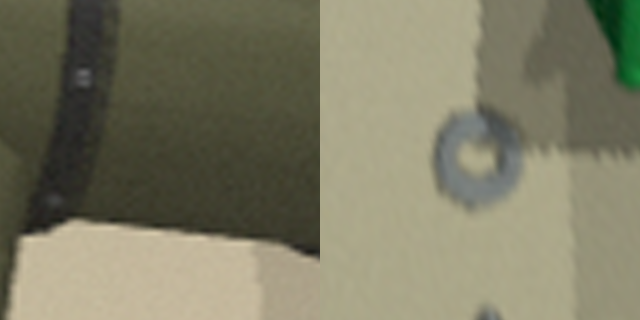

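The scene view shows the washer ring centred at about (478,157), i.e. (491,-251). The arm hides it in the top view. I'll descend with an opening of about 55 mm.

```bash
python3 -m pendant '[[[0,0,0],[0,1.5,40],90],[[0,0,0],[0,1.5,65],90],[[0,0,0],[0,1.5,73],90],[[0,0,0],[0,1.5,76],90],[[0,0,0],[0,1.5,78],90],[[0,0,0],[0,1.5,78],90]]'
```

```text
time_s: 2.77
tcp_pos: [490.2, -252.9, 23.9]
tcp_rot: [-180.0, 0.1, 168.0]
force: [-0.4, 0.1, 0.2]
width: 0.645
gripper_force: 0.0
```

```bash
python3 -m pendant '[[[0,0,0],[0,0,2],90],[[0,0,0],[0,0,4],90],[[0,0,0],[0,0,4],90]]'; python3 -m pendant '[[[0,0,0],[0,0,0],100],[[0,0,0],[0,0,0],115],[[0,0,0],[0,0,0],140],[[0,0,0],[0,0,0],160],[[0,0,0],[0,0,0],160],[[0,0,0],[0,0,0],160]]'
```

```text
time_s: 3.02
tcp_pos: [489.6, -252.1, 18.6]
tcp_rot: [180.0, 0.0, 168.0]
force: [0.1, 0.4, -0.7]
width: 0.647
gripper_force: 0.0
time_s: 3.52
tcp_pos: [490.8, -252.5, 20.8]
tcp_rot: [-180.0, 0.2, 168.1]
force: [-0.8, 1.7, 9.5]
width: 0.469
gripper_force: 61.5
```

```bash
python3 -m pendant '[[[0,0,0],[0,0,-20],160],[[0,0,0],[0,0,-60],160],[[0,0,0],[0,0,-100],160],[[0,0,0],[0,0,-120],160],[[0,0,0],[0,0,-120],160]]'
python3 - <<'E'
from h import *
c=cap('scene'); o=r.get_obs(); q=c['R']@(o['tcp_pos']-[0,0,15])+c['t']; u=(q[:2]/q[2]*c['f']+[c['cx'],c['cy']]).astype(int)
cv2.imwrite('pics/g1.png',cv2.resize(c['image'][u[1]-32:u[1]+32,u[0]-40:u[0]+40],None,fx=8,fy=8,interpolation=cv2.INTER_CUBIC)); print(u)
go(571.5,25.5,140,168)
E
```

```text
time_s: 3.93
tcp_pos: [491.8, -253.1, 145.0]
tcp_rot: [-179.9, 0.6, 168.0]
force: [-0.2, -0.5, -0.5]
width: 0.472
gripper_force: 60.7
[168 162]
at [ 490.8 -252.4  141.6] [180.    0.3 168. ] turn [0.    0.006 0.   ] shift [-21.3 288.6   1.7]
```

View pics/g1.png

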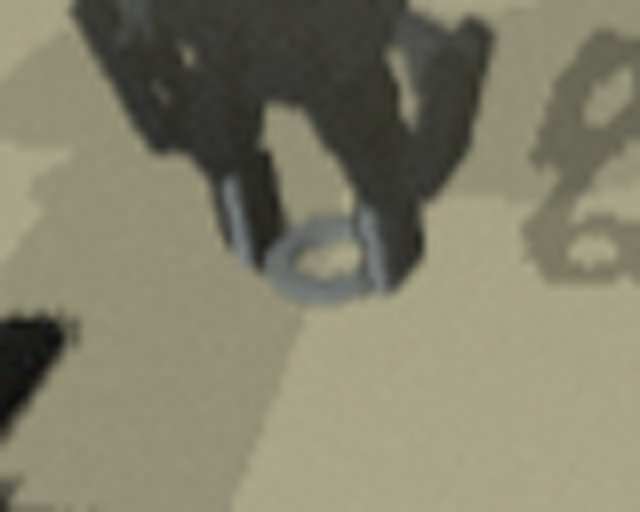

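The washer is held level at the fingertips. Its bore is at about crop (330,262), which is image pixel (169.2,162.7).

```bash
python3 - <<'E'
from h import *
o=r.get_obs(); c=avg('scene',4)
print(plane(c,[(169.25,162.7),(169.25,162.2)],124).round(1),o['tcp_pos'].round(1))
P=pts(c); w=P[(np.hypot(P[...,0]-495,P[...,1]+252)<32)&(abs(P[...,2]-125)<7)]; print(len(w),w.mean(0).round(1),w.min(0).round(1),w.max(0).round(1))
go(571.5,25.5,140,168)
E
python3 -m pendant '[[[0,0,0],[-20,288,1],160],[[0,0,0],[-20,288,1],160],[[0,0,0],[-20,288,1],160],[[0,0,0],[-20,288,1],160],[[0,0,0],[-20,288,1],160],[[0,0,0],[-20,288,1],160],[[0,0,0],[-20,288,1],160],[[0,0,0],[-20,288,1],160]]'
```

```text
[[ 489.1 -252.3  124. ]
 [ 487.  -252.8  124. ]] [ 490.8 -252.4  141.6]
121 [ 494.8 -254.3  123.5] [ 471.7 -281.2  118.3] [ 510.2 -220.3  131.9]
at [ 488.6 -251.8  136.4] [180.   -0.2 168. ] turn [ 0.    -0.003  0.   ] shift [-23.4 288.5  -3.5]
time_s: 4.85
tcp_pos: [569.1, 30.7, 135.0]
tcp_rot: [-180.0, -0.1, 168.3]
force: [-0.2, -1.1, 0.4]
width: 0.47
gripper_force: 60.8
```

```bash
python3 - <<'E'
from h import *
O=[];
for i in range(6): c=cap('scene'); O.append(r.get_obs()['tcp_pos'])
O=np.array(O); print(O.mean(0).round(1),O.std(0).round(1)); print(r.get_obs()['tcp_rot'])
cv2.imwrite('pics/g2.png',cv2.resize(c['image'][135:220,225:325],None,fx=7,fy=7,interpolation=cv2.INTER_CUBIC))
E
```

```text
[568.3  25.8 135.9] [0.1 1.4 0.6]
[-1.79975860e+02 -3.97459445e-02  1.67934322e+02]
```

View pics/g2.png

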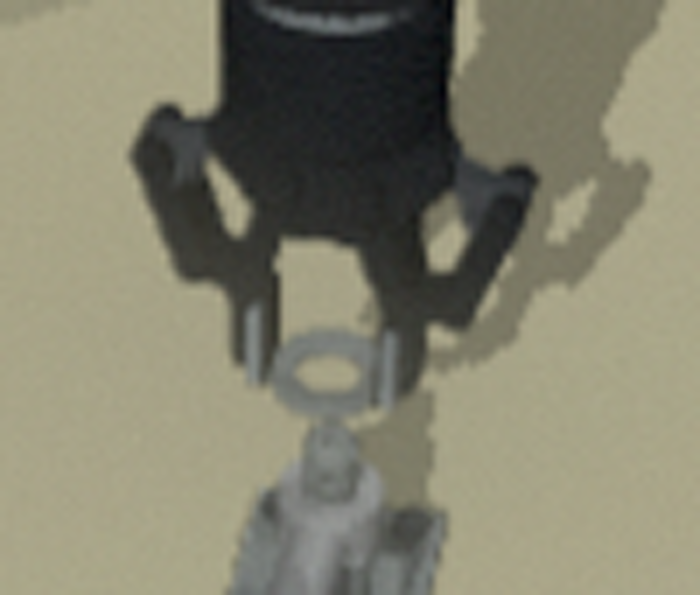

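The washer's bore is at about (327,372) in the crop and the pin's top at about (329,437), so they line up laterally. Now the fore-aft offset.

```bash
python3 - <<'E'
from h import *
c=cap('scene')
print(plane(c,[225+327/7,135+372/7],118).round(1)); print(plane(c,[225+329/7,135+437/7],93).round(1))
go(571.5,25.5,115,168)
E
```

```text
[[566.6  26.  118. ]]
[[573.9  27.5  93. ]]
at [568.5  24.3 137. ] [-180.    -0.   167.9] turn [-0.    -0.    -0.001] shift [-2.7  1.8 22. ]
```

```bash
python3 -m pendant '[[[0,0,0],[-4.1,1,0],160],[[0,0,0],[-4.1,1,10],160],[[0,0,0],[-4.1,1,16],160],[[0,0,0],[-4.1,1,20],160],[[0,0,0],[-4.1,1,22],160],[[0,0,0],[-4.1,1,24],160],[[0,0,0],[-4.1,1,24],160]]'; python3 -m pendant '[[[0,0,0],[0,0,2],160],[[0,0,0],[0,0,4],160],[[0,0,0],[0,0,4],160]]'
```

```text
time_s: 5.78
tcp_pos: [572.8, 25.5, 112.6]
tcp_rot: [-180.0, -0.0, 168.0]
force: [-0.2, -0.2, -0.8]
width: 0.473
gripper_force: 60.8
time_s: 6.03
tcp_pos: [572.8, 25.6, 108.8]
tcp_rot: [180.0, -0.0, 168.0]
force: [0.8, 0.3, -0.6]
width: 0.474
gripper_force: 60.8
```

```bash
python3 -m pendant '[[[0,0,0],[0,0,2],160],[[0,0,0],[0,0,4],160],[[0,0,0],[0,0,6],160],[[0,0,0],[0,0,6],160]]'; python3 -m pendant '[[[0,0,0],[0,0,3],160],[[0,0,0],[0,0,6],160],[[0,0,0],[0,0,9],160],[[0,0,0],[0,0,9],160]]'
```

```text
time_s: 6.37
tcp_pos: [572.7, 25.6, 102.5]
tcp_rot: [-180.0, -0.1, 168.0]
force: [-0.5, -0.4, -1.1]
width: 0.473
gripper_force: 60.8
time_s: 6.7
tcp_pos: [572.5, 25.5, 93.2]
tcp_rot: [-180.0, -0.1, 168.0]
force: [-0.1, 0.6, -1.2]
width: 0.469
gripper_force: 60.8
```

```bash
python3 -m pendant '[[[0,0,0],[0,0,2],160],[[0,0,0],[0,0,4],160],[[0,0,0],[0,0,5],160],[[0,0,0],[0,0,5],160]]'; python3 -m pendant '[[[0,0,0],[0,0,0],90],[[0,0,0],[0,0,0],90],[[0,0,0],[0,0,0],90],[[0,0,0],[0,0,-5],90],[[0,0,0],[0,0,-40],90],[[0,0,0],[0,0,-80],90],[[0,0,0],[0,0,-100],90],[[0,0,0],[0,0,-100],90]]'
python3 - <<'E'
from h import *
go(490,150,200,-45)
E
```

```text
time_s: 7.03
tcp_pos: [572.8, 25.6, 88.8]
tcp_rot: [-180.0, -0.0, 168.0]
force: [-0.9, 0.3, -1.6]
width: 0.469
gripper_force: 60.8
time_s: 7.7
tcp_pos: [575.3, 25.6, 196.7]
tcp_rot: [179.8, 0.6, 168.0]
force: [0.6, -0.6, 1.5]
width: 0.643
gripper_force: 0.0
at [575.3  25.6 196.7] [179.8   0.6 168. ] turn [-0.011  0.008 -2.565] shift [109.2 104.   -4. ]
```

```bash
cat > fit.py <<'E'
from h import *
from scipy.optimize import minimize
from scipy.ndimage import map_coordinates, gaussian_filter
def poly(V,n=60):
    V=np.array(V,float); d=np.r_[0,np.cumsum(np.linalg.norm(np.diff(V,axis=0),axis=1))]; t=np.linspace(0,d[-1],n)
    return np.stack([np.interp(t,d,V[:,i]) for i in range(3)],1)
a=np.linspace(np.pi/2,3*np.pi/2,10)
eye=[(-10+9*np.cos(q),9*np.sin(q),5) for q in a]; eye+=[(10-9*np.cos(q),-9*np.sin(q),5) for q in a]; eye.append(eye[0])
M=np.vstack([poly(eye),poly([(10,-9,2.5),(80,-9,2.5)]),poly([(15,7,2.5),(30,-2.5,2.5),(38,1.5,2.5),(45,3.5,2.5),(52,1.5,2.5),(60,-2.5,2.5),(71,8.5,2.5)])])
def fit(c,p0,M=M):
    im=c['image'].astype(float); s=gaussian_filter((im[...,2]-im[...,0])/im.sum(2),0.6)
    def cost(p):
        t=np.radians(p[2]); X=np.c_[np.cos(t)*M[:,0]-np.sin(t)*M[:,1]+p[0],np.sin(t)*M[:,0]+np.cos(t)*M[:,1]+p[1],M[:,2]]
        q=X@c['R'].T+c['t']; u=q[:,:2]/q[:,2:]*c['f']+[c['cx'],c['cy']]
        return map_coordinates(s,[u[:,1],u[:,0]],order=1).mean()*1e3
    best=min((minimize(cost,np.array(p0)+d,method='Nelder-Mead',options=dict(initial_simplex=np.array(p0)+d+np.array([[0,0,0],[4,0,0],[0,4,0],[0,0,6]]))) for d in ([0,0,0],[4,4,5],[-4,4,-5],[4,-4,-5],[-4,-4,5])),key=lambda b:b.fun)
    return best.x,best.fun
if __name__=='__main__':
    for n in ('top','scene'):
        c=dict(np.load(n+'_avg.npz')); print(n,*fit(c,[476,243,-44]))
E
python3 fit.py
```

```text
top [476.50907164 246.61244106 -44.81631684] 30.93223108113703
scene [475.88094201 247.91434698 -44.51573059] 13.293776738600766
```

```bash
python3 - <<'E'
from h import *
go(476.3,247,90,135.3)
E
```

```text
at [575.3  25.6 196.7] [179.8   0.6 168. ] turn [0.006 0.009 0.571] shift [143.9 195.7 106. ]
```

```bash
python3 -m pendant '[[[0,0,0.57],[50,80,20],120],[[0,0,0.57],[143,196,80],120],[[0,0,0.57],[143,196,106],120],[[0,0,0.57],[143,196,106],120],[[0,0,0.57],[143,196,106],120],[[0,0,0.57],[143,196,106],120],[[0,0,0.57],[143,196,106],120],[[0,0,0.57],[143,196,106],120]]'
python3 -m pendant '[[[0,0,0],[0,0,0],120],[[0,0,0],[0,0,0],120],[[0,0,0],[0,0,0],120]]'
python3 - <<'E'
from h import *
from fit import fit
c=avg('scene',3); print(fit(c,[476,246,-44])); 
P=pts(c); w=P[(np.hypot(P[...,0]-573,P[...,1]-26)<20)&(P[...,2]>55)&(P[...,2]<85)]; print('washer z',np.percentile(w[:,2],[50,75]))
go(476.3,247,23,135.3)
E
```

```text
time_s: 8.37
tcp_pos: [512.4, 198.9, 82.3]
tcp_rot: [179.6, -2.7, 138.4]
force: [-0.1, 0.2, 0.3]
width: 0.529
gripper_force: 0.0
time_s: 8.62
tcp_pos: [513.6, 198.0, 84.8]
tcp_rot: [179.5, -2.6, 138.3]
force: [0.1, 0.3, 1.1]
width: 0.528
gripper_force: 0.0
(array([475.60279806, 247.73076715, -44.23364425]), np.float64(11.204480426649678))
washer z [70.29334427 71.5201638 ]
at [513.4 198.1  84.5] [179.5  -2.6 138.3] turn [ 0.008 -0.046  0.053] shift [57.3 11.3 64.3]
```

```bash
python3 -m pendant '[[[0.008,-0.046,0.053],[57,11,10],120],[[0.008,-0.046,0.053],[57,11,10],120],[[0.008,-0.046,0.053],[57,11,10],120],[[0.008,-0.046,0.053],[57,11,10],120]]'
python3 - <<'E'
from h import *
print(r.get_obs()['qpos'].round(1)); go(476.3,247,23,135.3)
E
```

```text
time_s: 9.1
tcp_pos: [510.8, 205.9, 72.9]
tcp_rot: [179.6, -3.1, 138.7]
force: [-0.1, -0.0, 0.3]
width: 0.531
gripper_force: 0.0
[  40.9   -1.1  -16.5   -3.2  -74.7 -171.3]
at [510.8 205.9  72.9] [179.6  -3.1 138.7] turn [ 0.005 -0.054  0.06 ] shift [50.3  7.8 52.7]
```

```bash
python3 -m pendant '[[[0,0,-1.5],[0,0,-50],120],[[0,0,-1.5],[0,0,-50],120],[[0,0,-1.5],[0,0,-50],120],[[0,0,-1.5],[0,0,-50],120],[[0,0,-1.5],[0,0,-50],120],[[0,0,-1.5],[0,0,-50],120],[[0,0,-1.5],[0,0,-50],120],[[0,0,-1.5],[0,0,-50],120]]'
python3 - <<'E'
from h import *
print(r.get_obs()['qpos'].round(1)); go(476.3,247,90,-44.7)
E
```

```text
time_s: 9.77
tcp_pos: [512.9, 203.9, 123.5]
tcp_rot: [177.2, -1.2, -163.6]
force: [-0.6, -0.0, -0.2]
width: 0.53
gripper_force: 0.0
[  40.6   -2.8  -12.7   -3.1  -80.1 -113.7]
at [512.9 203.9 123.5] [ 177.2   -1.2 -163.6] turn [ 0.053  0.038 -2.075] shift [22.1 50.  36.4]
```

```bash
python3 -m pendant '[[[0.053,0.038,-2.075],[22,50,36],120],[[0.053,0.038,-2.075],[22,50,36],120],[[0.053,0.038,-2.075],[22,50,36],120],[[0.053,0.038,-2.075],[22,50,36],120],[[0.053,0.038,-2.075],[22,50,36],120],[[0.053,0.038,-2.075],[22,50,36],120],[[0.053,0.038,-2.075],[22,50,36],120],[[0.053,0.038,-2.075],[22,50,36],120]]'
python3 - <<'E'
from h import *
go(476.3,247,60,-44.7)
E
```

```text
time_s: 10.43
tcp_pos: [476.7, 247.3, 90.4]
tcp_rot: [178.2, 0.1, -106.3]
force: [0.6, -0.4, -0.2]
width: 0.532
gripper_force: 0.0
at [476.7 247.3  90.4] [ 1.782e+02  1.000e-01 -1.063e+02] turn [ 0.028  0.019 -1.075] shift [ 0.5 -0.7 30.4]
```

```bash
python3 -m pendant '[[[0.028,0.019,-1.075],[0.5,-0.5,30],120],[[0.028,0.019,-1.075],[0.5,-0.5,30],120],[[0.028,0.019,-1.075],[0.5,-0.5,30],120],[[0.028,0.019,-1.075],[0.5,-0.5,30],120],[[0.028,0.019,-1.075],[0.5,-0.5,30],120],[[0.028,0.019,-1.075],[0.5,-0.5,30],120],[[0.028,0.019,-1.075],[0.5,-0.5,30],120],[[0.028,0.019,-1.075],[0.5,-0.5,30],120]]'
python3 -m pendant '[[[0,0,-0.08],[0,0,0],120],[[0,0,-0.08],[0,0,0],120],[[0,0,-0.08],[0,0,0],120]]'
python3 - <<'E'
from h import *
O=[]
for i in range(5): c=cap('scene'); o=r.get_obs(); O.append(np.r_[o['tcp_pos'],o['tcp_rot']])
print(np.array(O).round(1)[-2:],np.mean(np.array(O)[:,:3],0).round(1)); go(476.3,247,22.5,-44.7)
E
```

```text
time_s: 11.1
tcp_pos: [476.1, 247.0, 60.4]
tcp_rot: [179.9, 0.1, -49.0]
force: [-1.0, 0.1, 0.3]
width: 0.534
gripper_force: 0.0
time_s: 11.35
tcp_pos: [476.1, 246.9, 60.4]
tcp_rot: [179.9, 0.1, -45.0]
force: [-0.9, -0.4, -0.2]
width: 0.528
gripper_force: 0.0
[[ 4.761e+02  2.469e+02  6.040e+01  1.799e+02  1.000e-01 -4.490e+01]
 [ 4.762e+02  2.469e+02  6.030e+01  1.799e+02  1.000e-01 -4.490e+01]] [476.1 246.9  60.4]
at [476.2 246.9  60.3] [ 1.799e+02  1.000e-01 -4.490e+01] turn [ 0.002  0.001 -0.003] shift [ 0.1 -0.2 37.8]
```

```bash
python3 -m pendant '[[[0,0,0],[0,0,20],120],[[0,0,0],[0,0,31],120],[[0,0,0],[0,0,35],120],[[0,0,0],[0,0,37.5],120],[[0,0,0],[0,0,37.5],120]]'; python3 -m pendant '[[[0,0,0],[0,0,0],150],[[0,0,0],[0,0,0],170],[[0,0,0],[0,0,0],190],[[0,0,0],[0,0,0],215],[[0,0,0],[0,0,0],215],[[0,0,0],[0,0,0],215]]'
```

```text
time_s: 12.02
tcp_pos: [475.9, 246.7, 22.4]
tcp_rot: [179.8, 0.1, -44.8]
force: [0.2, -0.9, -0.6]
width: 0.528
gripper_force: 0.0
time_s: 12.52
tcp_pos: [476.5, 247.2, 23.9]
tcp_rot: [180.0, 0.1, -44.8]
force: [-1.5, 0.4, 5.7]
width: 0.24
gripper_force: 59.2
```

```bash
python3 -m pendant '[[[0,0,0],[0,0,-30],215],[[0,0,0],[0,0,-70],215],[[0,0,0],[0,0,-110],215],[[0,0,0],[0,0,-110],215]]'; python3 - <<'E'
from h import *
go(450,34.6,140,-1)
E
```

```text
time_s: 12.85
tcp_pos: [479.6, 248.7, 142.1]
tcp_rot: [-179.4, -0.1, -44.8]
force: [0.8, -0.5, 1.6]
width: 0.24
gripper_force: 58.9
at [479.6 248.7 142.1] [-1.794e+02 -1.000e-01 -4.480e+01] turn [-0.01  -0.006 -0.764] shift [129.8 172.7   0.4]
```

```bash
python3 -m pendant '[[[0,0,-0.764],[130,173,0],215],[[0,0,-0.764],[130,173,0],215],[[0,0,-0.764],[130,173,0],215],[[0,0,-0.764],[130,173,0],215],[[0,0,-0.764],[130,173,0],215],[[0,0,-0.764],[130,173,0],215],[[0,0,-0.764],[130,173,0],215],[[0,0,-0.764],[130,173,0],215]]'; python3 -m pendant '[[[0,0,0],[0,0,0],215],[[0,0,0],[0,0,0],215],[[0,0,0],[0,0,0],215]]'; python3 - <<'E'
from h import *
go(463,34.6,99,-1)
E
```

```text
time_s: 13.52
tcp_pos: [446.3, 31.6, 132.6]
tcp_rot: [-180.0, 0.1, -1.1]
force: [0.5, 0.7, -0.8]
width: 0.241
gripper_force: 58.9
time_s: 13.77
tcp_pos: [446.5, 33.1, 132.7]
tcp_rot: [180.0, 0.2, -1.1]
force: [-0.3, 0.1, -0.1]
width: 0.241
gripper_force: 58.9
at [446.5  33.1 132.7] [180.    0.2  -1.1] turn [ 0.     0.003 -0.001] shift [16.6 -1.8 33.6]
```

```bash
python3 - <<'E'
from h import *
from fit import fit,M
c=avg('scene',4); o=r.get_obs(); p=o['tcp_pos']; print(p,o['tcp_rot'])
m=M[M[:,0]>24].copy(); m[:,2]+=p[2]-23.5
print(fit(c,[p[0],p[1],-1],m))
cv2.imwrite('pics/c1.png',cv2.resize(np.uint8(c['image'][150:215,230:310]),None,fx=9,fy=9,interpolation=cv2.INTER_CUBIC))
E
```

```text
[446.52901118  32.93329575 132.82087782] [ 1.79973843e+02  1.40539280e-01 -1.03423743e+00]
(array([446.158212  ,  31.88538606,   0.93842058]), np.float64(24.130891232715435))
```

View pics/c1.png

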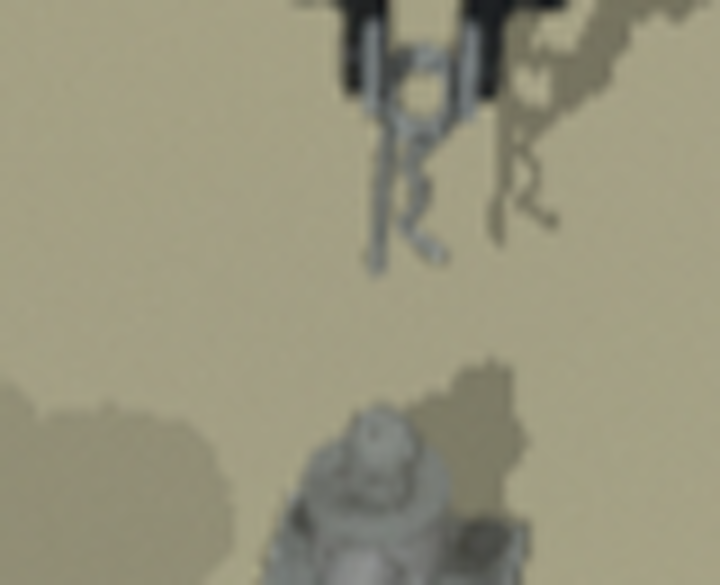

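The crop shows the clip held square, with the leg tip at about (375,270) and the bow to its right. The pin's top is at about (382,425), with a faint dark hole mouth near (388,493), so the tip is about 3 mm to the -y side of the pin axis. Staging in front of the hole.

```bash
cat > chk.py <<'E'
import sys,numpy as np
from rig import r
o=r.get_obs(); f=o['force']; print(o['tcp_pos'].round(1),f.round(1),o['wrist_torque'].round(2)); sys.exit(int(np.linalg.norm(f)>float(sys.argv[1])))
E
python3 - <<'E'
from h import *
go(462,32.9,98.2,0.5)
E
python3 -m pendant '[[[0,0,-0.027],[16,0,10],215],[[0,0,-0.027],[16,0,22],215],[[0,0,-0.027],[16,0,30],215],[[0,0,-0.027],[16,0,34.5],215],[[0,0,-0.027],[16,0,34.5],215],[[0,0,-0.027],[16,0,34.5],215],[[0,0,-0.027],[16,0,34.5],215]]'
python3 - <<'E'
from h import *
from fit import fit,M
c=avg('scene',4); o=r.get_obs(); p=o['tcp_pos']; print(o['tcp_rot'],o['force'],o['wrist_torque'])
m=M[M[:,0]>24].copy(); m[:,2]+=p[2]-23.5
print(fit(c,[p[0],p[1],0],m)); go(467.5,32.8,98.2,0.5)
E
```

```text
at [446.5  32.9 132.8] [ 1.8e+02  1.0e-01 -1.0e+00] turn [ 0.     0.002 -0.027] shift [15.6 -0.3 34.6]
time_s: 14.55
tcp_pos: [462.6, 32.4, 99.1]
tcp_rot: [180.0, 0.1, 0.5]
force: [-0.2, 0.0, -0.6]
width: 0.243
gripper_force: 58.9
[-1.79992891e+02  7.68142306e-02  4.92785843e-01] [ 0.7250936   1.16106895 -0.11788692] [ 0.0032718   0.05264108 -0.01490087]
(array([4.61877868e+02, 3.32748954e+01, 1.11307217e-01]), np.float64(27.674251819624935))
at [462.6  32.4  98.9] [-1.8e+02  1.0e-01  5.0e-01] turn [-0.     0.001 -0.   ] shift [ 4.9 -0.4  0.7]
```

```bash
python3 -m pendant '[[[0,0,0],[6,-1,0.6],215],[[0,0,0],[12,-1,0.6],215],[[0,0,0],[16,-1,0.6],215],[[0,0,0],[17,-1,0.6],215],[[0,0,0],[17,-1,0.6],215]]' && python3 chk.py 4 && python3 -m pendant '[[[0,0,0],[1,0,0],215],[[0,0,0],[1.5,0,0],215],[[0,0,0],[1.5,0,0],215]]' && python3 chk.py 4 && python3 -m pendant '[[[0,0,0],[1,0,0],215],[[0,0,0],[1.5,0,0],215],[[0,0,0],[1.5,0,0],215]]' && python3 chk.py 4 && python3 -m pendant '[[[0,0,0],[1,0,0],215],[[0,0,0],[1.5,0,0],215],[[0,0,0],[1.5,0,0],215]]' && python3 chk.py 4 && python3 -m pendant '[[[0,0,0],[1,0,0],215],[[0,0,0],[1.5,0,0],215],[[0,0,0],[1.5,0,0],215]]' && python3 chk.py 4
```

```text
time_s: 15.17
tcp_pos: [479.7, 33.3, 97.5]
tcp_rot: [180.0, 0.2, 0.5]
force: [-0.8, -0.6, -0.4]
width: 0.241
gripper_force: 58.9
[479.7  33.3  97.5] [-0.8 -0.6 -0.4] [-0.    0.05 -0.01]
time_s: 15.42
tcp_pos: [480.9, 33.4, 97.8]
tcp_rot: [180.0, 0.1, 0.5]
force: [0.1, 0.3, -0.0]
width: 0.244
gripper_force: 58.9
[480.9  33.4  97.8] [ 0.1  0.3 -0. ] [ 0.    0.03 -0.01]
time_s: 15.67
tcp_pos: [482.5, 33.5, 97.8]
tcp_rot: [180.0, 0.1, 0.5]
force: [-0.0, 0.4, -0.1]
width: 0.243
gripper_force: 58.9
[482.5  33.5  97.8] [-0.   0.4 -0.1] [ 0.07 -0.04  0.04]
time_s: 15.92
tcp_pos: [484.0, 33.5, 97.8]
tcp_rot: [180.0, 0.1, 0.5]
force: [-0.2, 0.8, 0.1]
width: 0.245
gripper_force: 58.9
[484.   33.5  97.8] [-0.2  0.8  0.1] [ 0.11 -0.03  0.02]
time_s: 16.17
tcp_pos: [485.5, 33.5, 97.8]
tcp_rot: [180.0, 0.1, 0.5]
force: [-0.2, 0.7, -0.3]
width: 0.241
gripper_force: 58.9
[485.5  33.5  97.8] [-0.2  0.7 -0.3] [ 0.29 -0.1   0.06]
```

```bash
for i in 1; do python3 -m pendant '[[[0,0,0],[1,-0.3,0],215],[[0,0,0],[1.5,-0.3,0],215],[[0,0,0],[1.5,-0.3,0],215]]' >/dev/null&& python3 chk.py 4 && python3 -m pendant '[[[0,0,0],[1,0,0],215],[[0,0,0],[1.5,0,0],215],[[0,0,0],[1.5,0,0],215]]' >/dev/null&& python3 chk.py 4 && python3 -m pendant '[[[0,0,0],[1,0,0],215],[[0,0,0],[1.5,0,0],215],[[0,0,0],[1.5,0,0],215]]'>/dev/null && python3 chk.py 4; done
```

```text
[487.   33.7  97.8] [ 0.3 -0.6 -1.4] [-0.    0.    0.01]
[488.5  33.8  97.7] [-0.3  0.1 -1.3] [ 0.01 -0.    0.03]
[490.   33.8  97.7] [-0.9  0.7 -0.7] [ 0.07  0.01 -0.03]
```

The leg is in the bore: the tip is past the pin's surface with almost no force. Continuing in small steps.

```bash
python3 -m pendant '[[[0,0,0],[1,0,0],215],[[0,0,0],[2,0,0],215],[[0,0,0],[2,0,0],215]]' >/dev/null&& python3 chk.py 5 && python3 -m pendant '[[[0,0,0],[1,0,0],215],[[0,0,0],[2,0,0],215],[[0,0,0],[2,0,0],215]]' >/dev/null&& python3 chk.py 5 && python3 -m pendant '[[[0,0,0],[1,0,0],215],[[0,0,0],[2,0,0],215],[[0,0,0],[2,0,0],215]]'>/dev/null && python3 chk.py 5 && python3 -m pendant '[[[0,0,0],[1,0,0],215],[[0,0,0],[2,0,0],215],[[0,0,0],[2,0,0],215]]'>/dev/null && python3 chk.py 5 && python3 -m pendant '[[[0,0,0],[1,0,0],215],[[0,0,0],[2,0,0],215],[[0,0,0],[2,0,0],215]]'>/dev/null && python3 chk.py 5
```

```text
[492.1  33.9  97.7] [ 0.   0.7 -0.1] [0.05 0.03 0.05]
[494.1  33.9  97.7] [ 0.8  0.4 -0.3] [ 0.21 -0.    0.08]
[496.1  33.9  97.7] [ 0.7  0.8 -1.2] [ 0.23 -0.01  0.02]
[498.1  34.   97.7] [ 0.2  1.1 -0.3] [0.31 0.03 0.1 ]
[499.5  34.   97.4] [-4.5  2.8  0.6] [0.74 1.12 0.12]
```

The force pattern (-x with +y) matches the flared bow end meeting the pin where the geometry predicts. I'll push on in small steps with a force guard.

```bash
python3 -m pendant '[[[0,0,0],[0.5,0,0],215],[[0,0,0],[1,0,0],215],[[0,0,0],[1,0,0],215]]' >/dev/null&& python3 chk.py 12 && python3 -m pendant '[[[0,0,0],[0.5,0,0],215],[[0,0,0],[1,0,0],215],[[0,0,0],[1,0,0],215]]' >/dev/null&& python3 chk.py 12 && python3 -m pendant '[[[0,0,0],[0.5,0,0],215],[[0,0,0],[1,0,0],215],[[0,0,0],[1,0,0],215]]' >/dev/null&& python3 chk.py 12
```

```text
[500.1  34.   97.3] [-5.7  2.5  1.5] [0.95 1.92 0.21]
[500.4  34.   97. ] [-8.9  2.9  2.7] [1.06 3.09 0.17]
[502.   34.7  97.2] [-6.   5.3  0.9] [2.15 2.   0.35]
```

```bash
python3 -m pendant '[[[0,0,0],[0.5,-0.3,0],215],[[0,0,0],[1,-0.3,0],215],[[0,0,0],[1,-0.3,0],215]]' >/dev/null&& python3 chk.py 13 && python3 -m pendant '[[[0,0,0],[0.5,0,0],215],[[0,0,0],[1,0,0],215],[[0,0,0],[1,0,0],215]]' >/dev/null&& python3 chk.py 13 && python3 -m pendant '[[[0,0,0],[0.5,0,0],215],[[0,0,0],[1,0,0],215],[[0,0,0],[1,0,0],215]]' >/dev/null&& python3 chk.py 13 && python3 -m pendant '[[[0,0,0],[0.5,0,0],215],[[0,0,0],[1,0,0],215],[[0,0,0],[1,0,0],215]]' >/dev/null&& python3 chk.py 13
```

```text
[502.7  35.2  97.1] [-9.2  6.   1.7] [2.13 2.79 0.29]
[504.3  35.4  97.4] [-5.1  7.1  1.5] [2.2  1.64 0.37]
[504.6  35.3  97. ] [-8.7  6.7  2.4] [2.32 3.03 0.4 ]
[505.8  35.4  97.2] [-8.1  6.1  1.5] [2.36 2.64 0.37]
```

```bash
python3 -m pendant '[[[0,0,0],[0.5,-0.6,0],215],[[0,0,0],[1,-0.6,0],215],[[0,0,0],[1,-0.6,0],215]]' >/dev/null&& python3 chk.py 14 && python3 -m pendant '[[[0,0,0],[0.5,0,0],215],[[0,0,0],[1,0,0],215],[[0,0,0],[1,0,0],215]]' >/dev/null&& python3 chk.py 14 && python3 -m pendant '[[[0,0,0],[0.5,0,0],215],[[0,0,0],[1,0,0],215],[[0,0,0],[1,0,0],215]]' >/dev/null&& python3 chk.py 14 && python3 -m pendant '[[[0,0,0],[0.5,0,0],215],[[0,0,0],[1,0,0],215],[[0,0,0],[1,0,0],215]]' >/dev/null&& python3 chk.py 14
```

```text
[506.8  35.7  97.2] [-7.4  4.9  2. ] [1.84 2.46 0.24]
[507.5  35.7  97.1] [-9.4  6.3  2.2] [1.95 3.11 0.39]
[508.2  35.7  96.9] [-10.2   6.2   2.5] [1.99 3.37 0.26]
[511.   35.8  97.6] [-0.8  4.7 -1. ] [1.57 0.09 0.28]
```

```bash
python3 -m pendant '[[[0,0,0],[0.7,0,0],215],[[0,0,0],[1.4,0,0],215],[[0,0,0],[1.4,0,0],215]]' >/dev/null&& python3 chk.py 12 && python3 -m pendant '[[[0,0,0],[0.7,0,0],215],[[0,0,0],[1.4,0,0],215],[[0,0,0],[1.4,0,0],215]]' >/dev/null&& python3 chk.py 12 && python3 -m pendant '[[[0,0,0],[0.7,0,0],215],[[0,0,0],[1.4,0,0],215],[[0,0,0],[1.4,0,0],215]]' >/dev/null&& python3 chk.py 12 && python3 -m pendant '[[[0,0,0],[0.7,0,0],215],[[0,0,0],[1.4,0,0],215],[[0,0,0],[1.4,0,0],215]]' >/dev/null&& python3 chk.py 12 && python3 -m pendant '[[[0,0,0],[0.7,0,0],215],[[0,0,0],[1.4,0,0],215],[[0,0,0],[1.4,0,0],215]]' >/dev/null&& python3 chk.py 12
```

```text
[512.6  35.8  97.6] [-0.9  5.4  0.2] [1.78 0.42 0.35]
[514.8  35.8  98. ] [ 5.4  4.2 -2.8] [ 1.56 -1.47  0.28]
[515.9  35.8  98. ] [ 0.7  4.1 -0.8] [ 1.78 -0.26  0.37]
[517.4  35.8  98. ] [ 0.7  5.4 -0.5] [ 1.67 -0.55  0.31]
[518.8  35.7  98.1] [ 1.2  4.7 -0.6] [ 1.72 -0.49  0.32]
```

```bash
python3 -m pendant '[[[0,0,0],[0.7,-0.8,0],215],[[0,0,0],[1.4,-0.8,0],215],[[0,0,0],[1.4,-0.8,0],215]]' >/dev/null&& python3 chk.py 12 && python3 -m pendant '[[[0,0,0],[0.7,-0.5,0],215],[[0,0,0],[1.4,-0.5,0],215],[[0,0,0],[1.4,-0.5,0],215]]' >/dev/null&& python3 chk.py 12 && python3 -m pendant '[[[0,0,0],[0.7,0,0],215],[[0,0,0],[1.4,0,0],215],[[0,0,0],[1.4,0,0],215]]' >/dev/null&& python3 chk.py 12 && python3 -m pendant '[[[0,0,0],[0.7,0,0],215],[[0,0,0],[1.4,0,0],215],[[0,0,0],[1.4,0,0],215]]' >/dev/null&& python3 chk.py 12
```

```text
[519.8  36.   97.9] [ 1.2  3.8 -1.3] [ 1.3  -0.56  0.18]
[520.9  36.1  97.7] [ 0.9  2.6 -0.8] [ 0.72 -0.42  0.17]
[522.2  36.1  97.7] [ 0.4  1.6 -0.9] [ 0.54 -0.27  0.08]
[523.5  36.1  97.6] [ 0.1  1.  -0.4] [ 0.43 -0.04  0.07]
```

```bash
python3 -m pendant '[[[0,0,0],[0.5,0,0],215],[[0,0,0],[1,0,0],215],[[0,0,0],[1,0,0],215]]' >/dev/null&& python3 chk.py 3 && python3 -m pendant '[[[0,0,0],[0.5,0,0],215],[[0,0,0],[1,0,0],215],[[0,0,0],[1,0,0],215]]' >/dev/null&& python3 chk.py 3 && python3 -m pendant '[[[0,0,0],[0.5,0,0],215],[[0,0,0],[1,0,0],215],[[0,0,0],[1,0,0],215]]' >/dev/null&& python3 chk.py 3 && python3 -m pendant '[[[0,0,0],[0.5,0,0],215],[[0,0,0],[1,0,0],215],[[0,0,0],[1,0,0],215]]' >/dev/null&& python3 chk.py 3&& python3 -m pendant '[[[0,0,0],[0.5,0,0],215],[[0,0,0],[1,0,0],215],[[0,0,0],[1,0,0],215]]' >/dev/null&& python3 chk.py 3
```

```text
[524.5  36.2  97.6] [-1.   1.2 -0.2] [0.29 0.05 0.03]
[525.6  36.2  97.7] [-0.4  0.2 -0.9] [0.24 0.09 0.09]
[526.5  36.3  97.6] [-0.4  0.2 -0.1] [0.22 0.34 0.  ]
[527.4  36.3  97.5] [-2.1  0.1  0.1] [0.22 0.67 0.02]
[528.3  36.3  97.5] [-4.   0.7  0.1] [0.39 1.23 0.02]
```

```bash
python3 -m pendant '[[[0,0,0],[-1,0,0],215],[[0,0,0],[-2.3,0,0],215],[[0,0,0],[-2.3,0,0],215]]' >/dev/null; python3 chk.py 5; python3 -m pendant '[[[0,0,0],[0,0,0],180],[[0,0,0],[0,0,0],140],[[0,0,0],[0,0,0],120],[[0,0,0],[0,0,0],120],[[0,0,0],[0,0,0],120],[[0,0,0],[0,0,0],120]]'; python3 chk.py 5;  python3 -m pendant '[[[0,0,0],[0,0,-10],120],[[0,0,0],[0,0,-30],120],[[0,0,0],[0,0,-60],120],[[0,0,0],[-40,0,-90],120],[[0,0,0],[-80,0,-100],120],[[0,0,0],[-120,0,-100],120],[[0,0,0],[-120,0,-100],120],[[0,0,0],[-120,0,-100],120]]'
python3 - <<'E'
from h import *
a=[]
s=avg('scene',4); t=avg('top',4)
a=[np.uint8(ortho({**s,'image':s['image'].astype(np.uint8)},555,30,77,110,3)),np.uint8(ortho({**t,'image':t['image'].astype(np.uint8)},555,30,77,110,3))]
cv2.imwrite('pics/end.png',np.hstack(a))
for c in (s,t):
    P=pts(c); w=P[(np.hypot(P[...,0]-573,P[...,1]-26)<22)&(P[...,2]>60)&(P[...,2]<76)]; print(np.percentile(w[:,2],[10,50,90]))
E
```

```text
[526.5  36.3  97.9] [-0.1  0.4 -1.3] [0.13 0.04 0.06]
time_s: 25.17
tcp_pos: [526.2, 36.3, 97.7]
tcp_rot: [180.0, 0.1, 0.5]
force: [-0.2, 0.7, -0.7]
width: 0.529
gripper_force: 0.0
[526.2  36.3  97.7] [-0.2  0.7 -0.7] [0.01 0.02 0.01]
time_s: 25.83
tcp_pos: [405.5, 35.5, 200.8]
tcp_rot: [-179.8, -0.2, 0.6]
force: [0.7, -0.3, 0.3]
width: 0.53
gripper_force: 0.0
[63.65745151 70.05874864 71.48275663]
[67.20769143 70.54029748 72.02917415]
```

View pics/end.png

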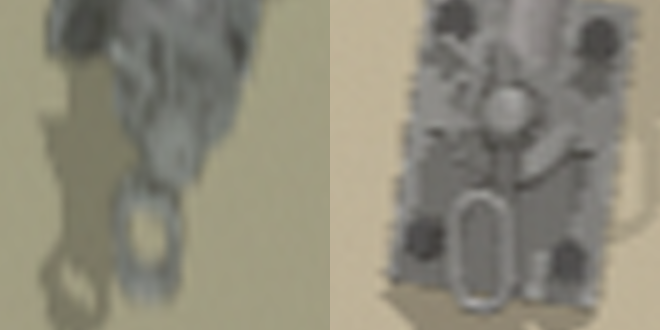

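The top crop shows the cotter lying level. Its eye is at (482,250), the leg runs into the pin at (508,110) and its tip shows beyond at about (497,50). The bow wraps the pin's left side. The washer's top reads about 71 mm, so it lies flat on the eye, and the gripper is clear.

```bash
python3 -c "from rig import r; print(r.close_job())"
```

```text
the job is handed in; nothing more can be done
None
```

The drying arm is secured and the job is handed in at about 27 s: the washer lies flat on the eye, and the cotter's leg is through the pin's hole with its bow snapped over the pin. The wrist read at most about 12 N, at the snap, and nothing else in the scene was touched.

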